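# Snap the push-type grease gun onto the tilted grease nipple and hold it pumped

## Robot

A 7-joint arm with a two-finger parallel gripper is mounted at the origin on a cart in front of the work surface, level with it; the furniture and walls round the work are solid. World frame = base frame: x ahead of the robot, y to its left, z up, the work surface at z = 0. Lengths are in m, angles in rad, forces in N, time in s.
With the tool pointing down it reaches from about 0.425 to 1.025 m from the base axis. Payload 9.4 kg.
Tool frame: the origin (TCP) lies midway between the tips of the shut fingers; the grasp point (between the pads) lies 19 mm behind it; z points along the fingers, y is the line along which they close (so a half turn about z gives the same grasp; the last joint's range is limited). The gripper opens to 85 mm and grips with 20 to 120 N. Pads are 22 mm wide; open, the fingers measure 114 mm over their backs; the gripper's body (76 mm by 85 mm) begins 54 mm behind the grasp point. The pads swing forward as they close: fully open they stand 13 mm farther back than shut.
Start: joints at [-1.287, 0.599, -0.003, 1.599, 0.002, 0.943, -0.08], TCP at [0.256, 0.678, 0.231] pointing down, gripper open.
Joint ranges: [-2.57, 2.57], [-0.35, 1.97], [-1.29, 1.29], [0.11, 2.56], [-1.05, 4.19], [0.11, 1.86], [-2.63, 2.63]. Speed limits (rad/s): [2.22, 2.22, 3.01, 3.01, 3.14, 3.14, 3.14].

## Interface

Orientations are given as a unit quaternion [w, x, y, z].
In Python, from workcell import manip, viewer gives the robot as it stands. Calls block until the motion is done:
- manip.movep(position, orientation): joint-space move of the TCP to a pose.
- manip.line_to(position, rotation=None, v=0.15): straight line of the TCP; rotation=None keeps the orientation; v is the mean speed in m/s.
- manip.move_joints(angles): joint-space move.
- manip.gripper_to(opening): opening from 0.0 (shut) to 1.0 (fully open); the grip force is fixed at half the most; returns when the fingers have stopped.
- manip.sleep(seconds).
- manip.solve_ik(position, orientation): joint angles nearest the present ones, or None.
- manip.observe(): the state.
- viewer.get_image(name): name is "side" or "top"; returns the picture (400x640x3 uint8, red, green, blue); there is no depth.
- viewer.camera_info(name): a dict with "vertical_fov" (degrees; the focal length in pixels is half the picture's height over the tangent of half this angle, whatever the lens; pixels are square), "cx", "cy" (the principal point, pixels), "pose" (4x4, takes a point from camera to world coordinates). Camera axes: x right, y up, looking along -z (the intrinsics and any distortion apply to the point x, -y, -z); pixel columns grow to the right and rows downward; lengths in m; the calibration is good to about 2 mm. A picture is of the moment at which its call begins. camera_info takes no time and is no camera call.
A pose or a line that the arm cannot do raises manip.PlanningError and nothing moves.
- manip.hand_in(): hands the job in; it is judged then, once.
Trained networks look in the newest picture that a camera, given by its name, has taken for a name from the list of things; names that differ only in an ending like _2 or _b are one class to them, and where a whole thing is asked for, a point or a joint stands for the part that bears it (a point fixed in the world has none). Each returns a list of dicts, best first, with "confidence" (0 to 1); they miss things now and then, are a little off and sometimes report something else, mostly with a low value. They report only what shows in the picture. A call takes as long as a camera call.
- viewer.spot_in(camera, query): "extent" ([centre column, centre row, width, height] in pixels, round what is visible of it).
- viewer.regions_of(camera, query): "pixels" (400x640 bool, what is visible of it) and "extent" ([centre column, centre row, width, height] in pixels, round what is visible of it).
The state is a dict: "time_s": time; "joint_positions": joint angles; "dq": joint speeds; "tau": joint torques, N m; "ee_pos": TCP position; "eef_rot": TCP orientation; "force": force on the tool from outside, world axes, zero at the start; "ft_torque": the same for the moment, N m; "width": opening from 0.0 (shut) to 1.0 (fully open); "finger_force": force on a finger pad.
Only numpy, scipy, OpenCV 4.12 (cv2) and the standard library are available. Lean on these libraries where they do the work, as an engineer would, in place of code of your own. Each camera call takes 0.05 s, during which the arm holds its last target. There are 200 camera calls.

## Task

Take the push-type grease gun out of its yellow rest and press its mouth squarely onto the tilted brass grease nipple of the green bearing until the jaws snap home on it. Keep pushing the gun along the nipple's axis until the red ring on its nose has gone completely into the barrel, and finish while still gripping the gun and holding it there against its spring. Leave the grease tin, the marker pen and the white knob beside the rest where they are, and do not ram the nipple.

Things in the scene. Friction and masses are not known exactly. Their poses are not given: they have to be found in the camera images.
- grease_gun: Grease gun, 106 mm long, about 270 g, upright in its rest, round about its z axis (up the barrel). Origin on the axis in the mouth plane (lower end) while the nose is out. Upward: sliding steel nose 0-40 mm; finger flange 40-46 mm, 48 mm wide; blue barrel 46-98 mm, 30 mm wide: grip here, fingertips just above the flange, which takes the push; black cap 98-106 mm, 32 mm wide.
- gun_nose (a joint): How far the nose is pushed into the barrel, m: 0 out, 0.016 end of travel. Its spring needs 10 N to start (more than the snap needs) and 0.5 N more per mm: 15 N at 10 mm, 18 N at the end. The red ring, 30 to 39.5 mm above the mouth, has wholly gone into the barrel at 0.0095.
- gun_mouth (a point): Centre of the mouth plane, free end of the nose, moving with it; z up the gun. The nose is 25 mm wide, flared to 32 at the mouth. Its hole is 24 mm wide at the edge, 17 mm from 8 mm in, with a flat seat 27 mm in; two sprung jaws 12 mm in snap behind the nipple's head at about 5 to 8 N.
- nipple_tip (a point): Centre of the flat top of the fixed brass nipple, 105 mm above the bench; its z points outward along the nipple's axis, leaning 30 degrees from vertical to the bearing's -x. Down the axis: head 8 mm wide at the tip, 14 at 7 mm; waist 7; hexagon 17 from 23 to 30 mm; 23 mm boss below. Home, the seat is on the tip: mouth 27 mm below it.
- bearing: Green pillow block bearing, bolted down (fixed), 110 mm along its y, 46 mm along its x, round top 66 mm high, steel shaft of 25 mm along x through it. Origin at the centre of its underside; the nipple leans to its -x.
- gun_rest: Bright yellow plastic ring, 72 mm outside, 38 mm hole, 46 mm high, fixed to the bench, origin at the centre of its underside. The gun's nose hangs in the hole, its flange rests on the top, so the gun must be lifted straight up by 45 mm to come free.
- grease_tin: White round tin with blue lid, 62 mm across, 34 mm high, origin at the centre of its underside; leave alone.
- marker: Felt marker lying flat, black with a blue cap, 131 mm long (along its y), 16 mm wide, 14 mm high, origin at the centre of its underside; leave alone.
- white_knob: White tapered plastic knob standing on its narrow end, 37 mm across at most, 46 mm high, origin at the centre of its underside; leave alone.

How it is judged:
By the outcome, as a careful person would: the job done as asked, in the order asked, and still so for the second after the job is handed in, while the arm keeps its last pose, push and grip.
It also fails if it takes over 38 s, if anything falls off the work surface, if the arm or the gripper's body presses on something with over 40 N, if the wrist force passes 120 N, or if a joint passes its speed limit or range.

## Working session

There is one attempt and no reset: what is moved stays moved. The work goes in short steps, each a Python script; the robot and the scene stay as the last script left them, time stands still between calls to the robot, and variables do not carry over. Pictures are saved under pics/ and viewed, at most 10 in all, crops included, and the job is handed in when it is done.

```bash
mkdir -p pics; ls; python3 - <<'E'
from workcell import manip, viewer
import cv2, numpy as np
np.set_printoptions(precision=4,suppress=True)
ims=[]
for c in ("side","top"):
    im=viewer.get_image(c); cv2.imwrite(f"pics/{c}0.png",im[:,:,::-1]); ci=viewer.camera_info(c); print(c,ci)
    for q in ("grease_gun","gun_rest","bearing","nipple_tip","gun_mouth","white_knob","grease_tin","marker"):
        print(q,[(np.round(d["extent"],1).tolist(),round(d["confidence"],2)) for d in viewer.spot_in(c,q)][:3])
print(manip.observe())
E
```

```text
pics
side {'vertical_fov': 45.661664570413876, 'cx': 314.98291149482833, 'cy': 205.4539218338445, 'pose': array([[ 0.9321,  0.1669, -0.3214,  0.0489],
       [-0.3619,  0.4026, -0.8408, -0.9042],
       [-0.0109,  0.9   ,  0.4357,  0.5973],
       [ 0.    ,  0.    ,  0.    ,  1.    ]])}
grease_gun [([275.4, 176.8, 15.1, 25.5], 0.69), ([235.7, 201.8, 12.8, 15.8], 0.24)]
gun_rest [([273.9, 197.6, 26.1, 21.4], 0.65)]
bearing [([382.2, 236.9, 50.2, 37.9], 0.59)]
nipple_tip [([380.9, 220.3, 8.0, 13.5], 0.57)]
gun_mouth []
white_knob [([235.4, 200.8, 12.6, 16.4], 0.76)]
grease_tin []
marker [([423.0, 282.8, 66.6, 12.9], 0.89)]
top {'vertical_fov': 44.760890068473834, 'cx': 315.50154452676827, 'cy': 198.0038013331131, 'pose': array([[ 0.0026,  0.9883, -0.1526,  0.2425],
       [-0.9998,  0.0052,  0.017 ,  0.0884],
       [ 0.0176,  0.1525,  0.9881,  1.3548],
       [ 0.    ,  0.    ,  0.    ,  1.    ]])}
grease_gun [([220.9, 218.6, 21.9, 19.3], 0.74)]
gun_rest [([223.4, 219.7, 25.7, 32.8], 0.82)]
bearing [([356.7, 166.2, 24.0, 34.3], 0.67)]
nipple_tip []
gun_mouth []
white_knob [([225.5, 262.4, 15.4, 9.5], 0.46)]
grease_tin []
marker [([407.1, 159.6, 33.2, 33.7], 0.61)]
{'time_s': 0.9, 'joint_positions': array([-1.2867,  0.5993, -0.0025,  1.5994,  0.0018,  0.9429, -0.0798]), 'dq': array([-0.0007, -0.0016,  0.0003, -0.0012, -0.    , -0.0009, -0.0016]), 'tau': array([  0.0004, -77.6195,   1.5636, -25.8378,   0.0123,   0.0019,
         0.    ]), 'ee_pos': array([0.2559, 0.6783, 0.2313]), 'eef_rot': array([0.    , 0.1794, 0.9838, 0.    ]), 'force': array([-0.0944,  0.315 , -1.0179]), 'ft_torque': array([-0.0081,  0.0194,  0.0296]), 'finger_force': 0.0, 'width': 1.0003340597284267}
```

View pics/side0.png

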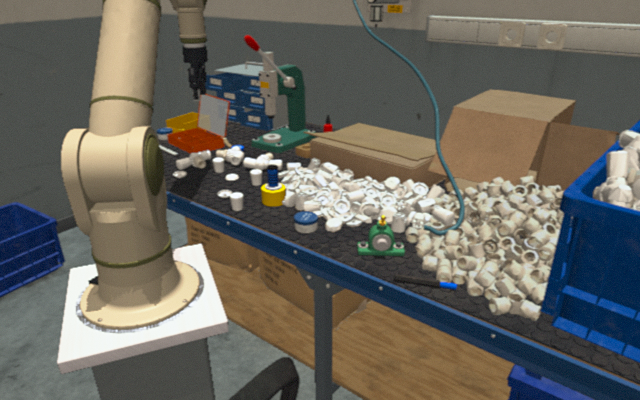

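View pics/top0.png

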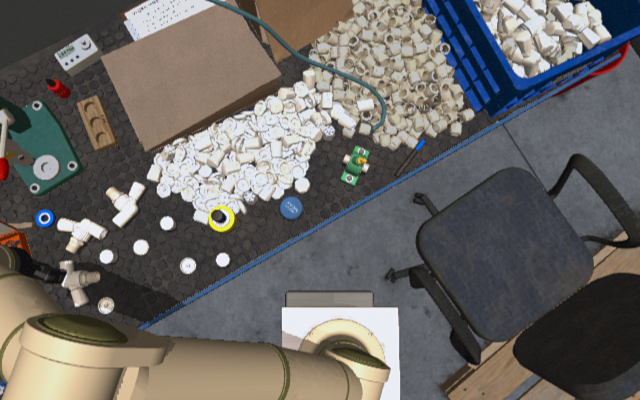

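```bash
cat > h.py <<'E'
from workcell import manip, viewer
import cv2, numpy as np
from scipy.optimize import least_squares
from scipy.spatial.transform import Rotation as R
np.set_printoptions(precision=4,suppress=True)
CI={c:viewer.camera_info(c) for c in ("side","top")}
def proj(c,P):
    ci=CI[c]; f=200/np.tan(np.radians(ci["vertical_fov"])/2); T=ci["pose"]
    q=(np.atleast_2d(P)-T[:3,3])@T[:3,:3]
    return np.c_[ci["cx"]+f*q[:,0]/-q[:,2], ci["cy"]-f*q[:,1]/-q[:,2]]
def tri(ps,pt):
    r=least_squares(lambda P:np.r_[(proj("side",P)[0]-ps),(proj("top",P)[0]-pt)],[.6,.1,.05]); return r.x,r.fun
def atz(c,p,z):
    return np.r_[least_squares(lambda xy:proj(c,np.r_[xy,z])[0]-p,[.6,.1]).x,z]
E
python3 - <<'E'
from h import *
ims={c:cv2.imread(f"pics/{c}0.png") for c in CI}
def crop(c,u,v): return cv2.resize(ims[c][v-30:v+30,u-40:u+40],None,fx=5,fy=5,interpolation=cv2.INTER_CUBIC)
cv2.imwrite("pics/crops.png",np.vstack([np.hstack([crop("side",270,188),crop("side",382,233)]),np.hstack([crop("top",225,225),crop("top",357,165)])]))
for c in CI:
    for q in ("grease_gun","gun_rest","bearing","nipple_tip","white_knob","grease_tin"):
        for d in viewer.regions_of(c,q)[:1]:
            m=d["pixels"]; v,u=np.nonzero(m); print(c,q,round(d["confidence"],2),"u",u.min(),u.max(),"v",v.min(),v.max(),"c",u.mean(),v.mean(),len(u))
            np.save(f"{c}_{q}.npy",m)
E
```

```text
side grease_gun 0.61 u 266 279 v 164 189 c 272.1954887218045 176.98872180451127 266
side gun_rest 0.79 u 261 285 v 184 206 c 272.89448441247004 195.82014388489208 417
side bearing 0.98 u 357 403 v 215 256 c 380.4129089301503 241.5579133510168 1131
side nipple_tip 0.49 u 377 386 v 216 228 c 381.77272727272725 222.9090909090909 88
side white_knob 0.63 u 230 242 v 192 210 c 236.07692307692307 200.77403846153845 208
side grease_tin 0.57 u 293 317 v 212 232 c 305.37527114967463 221.90889370932754 461
top grease_gun 0.61 u 211 229 v 209 226 c 220.03214285714284 217.49285714285713 280
top gun_rest 0.71 u 208 236 v 206 232 c 223.8153846153846 220.34153846153845 325
top bearing 0.77 u 341 368 v 146 184 c 354.6889226100152 164.78907435508347 659
top white_knob 0.66 u 216 230 v 254 266 c 222.66 259.86 150
top grease_tin 0.63 u 281 302 v 197 219 c 291.0708860759494 208.09620253164556 395
```

View pics/crops.png

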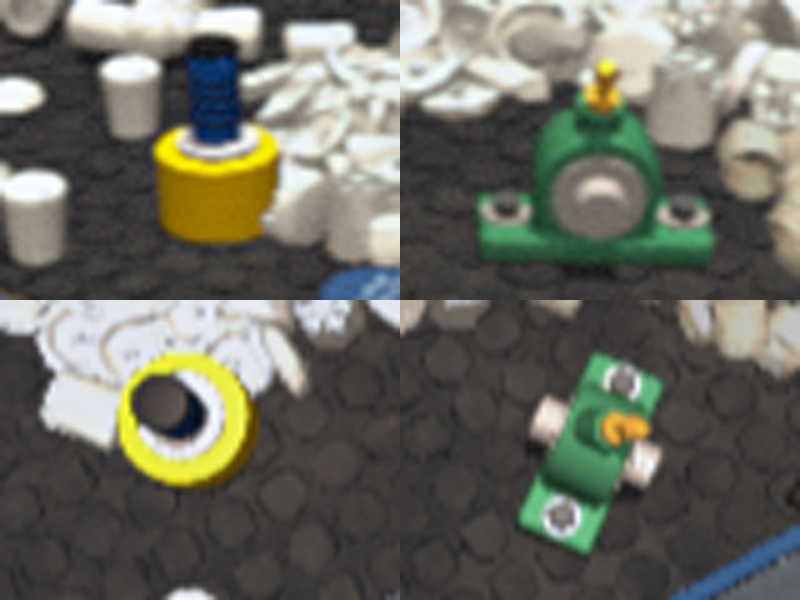

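```bash
python3 - <<'E'
from h import *
for n,a,b in [("captop",(272.4,167.2),(217,215.6)),("resttop",(273.4,187.6),(222,219)),("tip",(383.2,216.),(365.5,161)),
   ("boltF",(398.6,245.2),(361.8,151.4)),("boltN",(363.2,244.6),(349.4,178.2)),("boltX",(398.6,245.2),(349.4,178.2)),("knob",(236.5,195),(222.6,260)),("tin",(305.4,218),(291,208))]:
    print(n,*tri(a,b))
ims={c:cv2.imread(f"pics/{c}0.png") for c in CI}
# orange nipple, yellow rest, colour centroid
for c,(u,v) in {"side":(382,222),"top":(360,163)}.items():
    s=ims[c][v-12:v+12,u-14:u+14]; h=cv2.cvtColor(s,cv2.COLOR_BGR2HSV)
    m=(h[...,0]>10)&(h[...,0]<32)&(h[...,1]>120)&(h[...,2]>90); vv,uu=np.nonzero(m); print(c,uu.min()+u-14,uu.max()+u-14,vv.min()+v-12,vv.max()+v-12,uu.mean()+u-14,vv.mean()+v-12)
    print("\n".join("".join(".#"[x] for x in r) for r in m.astype(int)))
E
```

```text
captop [0.3883 0.3205 0.1075] [-0.1406  0.0179  0.0315 -0.1243]
resttop [0.3868 0.3182 0.0452] [-0.3194  0.0401  0.0729 -0.2909]
tip [ 0.535  -0.0648  0.1052] [ 0.0147 -0.0035 -0.0067  0.0164]
boltF [ 0.5821 -0.0649  0.0182] [ 0.3114 -0.0771 -0.1486  0.3535]
boltN [ 0.5055 -0.0295  0.0175] [ 0.0759 -0.016  -0.0316  0.0857]
boltX [ 0.5536 -0.0488  0.0067] [-13.8534   3.2149   6.2662 -15.7211]
knob [0.277  0.3136 0.0429] [-0.3278  0.0277  0.0598 -0.3062]
tin [0.4187 0.1331 0.0284] [ 0.1597 -0.0249 -0.0478  0.1636]
side 379 385 215 225 382.2857142857143 220.55102040816325
............................
............................
............................
............................
............................
..............##............
.............####...........
.............####...........
..............###...........
..............###...........
............#####...........
...........#######..........
...........#######..........
............######..........
............#####...........
.............###............
............................
............................
..
[... 224 characters left out ...]
1303
............................
............................
............................
............................
............................
............................
............................
............#######.........
...........#########........
...........##########.......
...........##########.......
............########........
.............##.............
............................
............................
............................
............................
............................
............................
............................
............................
............................
............................
............................
```

```bash
cat >> h.py <<'E'
G=np.array([.3875,.3193,.054])
tip=np.array([.535,-.0648,.105]); ya=np.radians(-24.8)
lean=np.array([np.sin(ya),-np.cos(ya),0]); n=np.r_[.5*lean[:2],np.cos(np.pi/6)]
def quat(z,y):
    z=z/np.linalg.norm(z); y=y-z*(y@z); y/=np.linalg.norm(y)
    return np.roll(R.from_matrix(np.c_[np.cross(y,z),y,z]).as_quat(),1)
def qpick(s=1): return quat(np.array([0,0,-1.]),s*np.array([.5,-.866,0]))
def qpush(a):
    return quat(-n,np.cos(a)*np.cross(n,[0,0,1])/.5+np.sin(a)*np.cross(n,np.cross(n,[0,0,1]))/.5)
E
python3 - <<'E'
from h import *
print("n",n)
for P in (tip,tip-.023*n,tip-.03*n,tip-.06*n): print(proj("side",P),proj("top",P))
for s in (1,-1): print("pick",s,manip.solve_ik(G,qpick(s)),manip.solve_ik(G+[0,0,.12],qpick(s)))
for a in np.radians(np.arange(0,360,30)):
    q=qpush(a); js=[manip.solve_ik(tip+n*k,q) for k in (.009,.13)]
    print(round(np.degrees(a)),*js)
E
```

```text
n [-0.2097 -0.4539  0.866 ]
[[383.2316 216.0625]] [[365.5029 161.0192]]
[[382.4532 221.481 ]] [[360.7074 160.929 ]]
[[382.2217 223.093 ]] [[359.2774 160.9021]]
[[381.2562 229.8139]] [[353.298  160.7896]]
pick 1 [-0.9992  0.6526  0.289   2.2543 -0.6084  0.3076 -1.2284] [-1.193   0.4694  0.5521  2.1834 -0.4368  0.5954 -1.3689]
pick -1 [-0.6947  0.6306 -0.1544  2.2349  0.3164  0.2957  0.9712] [-0.6286  0.4269 -0.2353  2.1495  0.1763  0.5828  1.1033]
0 [ 0.4556  0.6107 -0.1843  2.2016 -1.0296  0.4883 -2.3084] [ 0.0585  0.4851  0.5509  2.1523 -1.0068  0.9605 -2.239 ]
30 [ 0.4556  0.6107 -0.1843  2.2016 -1.0296  0.4883 -1.7848] [ 0.0585  0.4851  0.5509  2.1523 -1.0068  0.9605 -1.7154]
60 [ 0.4556  0.6107 -0.1843  2.2016 -1.0296  0.4883 -1.2612] [ 0.0585  0.4851  0.5509  2.1523 -1.0068  0.9605 -1.1918]
90 [ 0.4556  0.6107 -0.1843  2.2016 -1.0296  0.4883 -0.7376] [ 0.0585  0.4851  0.5509  2.1523 -1.0068  0.9605 -0.6682]
120 [ 0.4995  0.6151 -0.2474  2.1987 -0.9795  0.4592 -0.265 ] [ 0.124   0.4673  0.4524  2.1486 -0.9756  0.919  -0.1856]
150 [ 0.5267  0.6186 -0.2865  2.1969 -0.9448  0.4416  0.2235] [ 0.3317  0.4372  0.156   2.136  -0.871   0.8127  0.2097]
180 [ 0.6853  0.6535 -0.5189  2.1868 -0.6574  0.3482  0.4588] [ 0.5363  0.4358 -0.1248  2.1232 -0.7486  0.7297  0.5946]
210 [ 0.8264  0.7104 -0.738   2.1783 -0.2041  0.2977  0.5301] [ 0.5946  0.4398 -0.2047  2.1195 -0.7078  0.7085  1.0735]
240 [ 0.9213  0.7699 -0.8986  2.1731  0.2145  0.3099  0.6368] [ 0.7538  0.4618 -0.4249  2.1096 -0.5753  0.6549  1.4556]
270 [ 1.0099  0.8523 -1.069   2.1684  0.6064  0.3822  0.7706] [ 0.8849  0.4945 -0.6128  2.1018 -0.4321  0.6165  1.8293]
300 [ 0.8218  0.708  -0.7305  2.1786 -0.2227  0.2984  2.1195] [ 1.0801  0.5828 -0.9199  2.091  -0.1144  0.5818  2.0245]
330 [ 1.0596  0.9189 -1.1816  2.1658  0.7999  0.4604  1.6257] [ 1.2053  0.6935 -1.1625  2.0847  0.2116  0.6061  2.2111]
```

```bash
python3 - <<'E'
from h import *
q=qpick(-1)
manip.movep(G+[0,0,.15],q); o=manip.observe(); print(o["time_s"],o["ee_pos"],o["force"])
manip.line_to(G+[0,0,.03],v=.12); print(manip.observe()["force"])
manip.line_to(G,v=.04); o=manip.observe(); print(o["time_s"],o["ee_pos"],o["force"])
ims=[]
for c,(u,v) in {"side":(272,178),"top":(222,219)}.items():
    im=viewer.get_image(c)[:,:,::-1]; ims.append(cv2.resize(im[v-40:v+40,u-40:u+40],(400,400),interpolation=cv2.INTER_CUBIC))
cv2.imwrite("pics/pick.png",np.hstack(ims))
E
```

```text
2.925 [0.3876 0.3204 0.2042] [0.5417 0.2879 0.8614]
[-0.6549 -0.4946 -0.0045]
4.975 [0.3875 0.3194 0.054 ] [ 0.3758  0.2973 -0.0542]
```

View pics/pick.png

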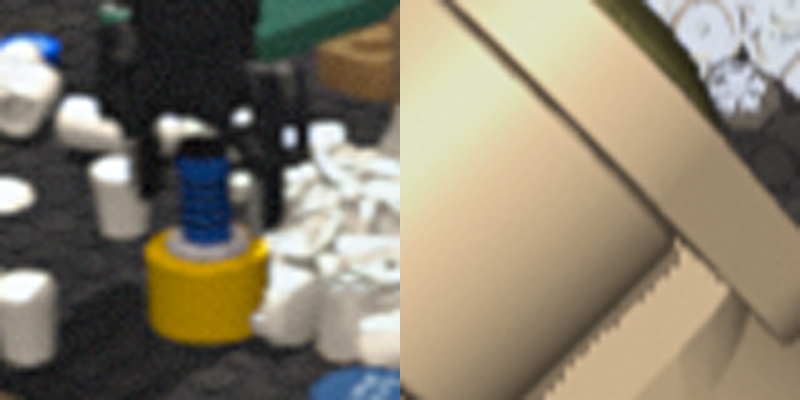

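The side view shows the open fingers at crop x≈145 and 265, one on each side of the blue barrel (205, 200), with no contact force. The top view is blocked by the arm. I'll grip and lift.

```bash
python3 - <<'E'
from h import *
manip.gripper_to(0.0); o=manip.observe(); print(o["time_s"],o["width"],o["finger_force"],o["ee_pos"],o["force"])
manip.line_to(G+[0,0,.06],v=.1); o=manip.observe(); print(o["force"],o["width"],o["finger_force"])
manip.line_to(G+[0,0,.15],v=.2)
manip.movep(tip+n*.128,qpush(np.radians(150))); manip.sleep(.3)
o=manip.observe(); print(o["time_s"],o["ee_pos"],tip+n*.128,o["force"],o["joint_positions"],o["width"],o["finger_force"])
ims=[]
for c in CI:
    u,v=proj(c,tip+n*.04)[0].astype(int)
    im=viewer.get_image(c)[:,:,::-1]; cv2.imwrite(f"pics/{c}1.png",im); print(c,u-40,v-40,proj(c,tip+n*.08),proj(c,tip))
    ims.append(cv2.resize(im[v-40:v+40,u-40:u+40],(400,400),interpolation=cv2.INTER_CUBIC))
cv2.imwrite("pics/pre.png",np.hstack(ims))
E
```

```text
5.6417 0.33945424248338707 51.77951395511627 [0.3876 0.3196 0.0542] [-0.8749  1.239   5.0726]
[ 0.864   0.0019 -3.3228] 0.3406181916453496 54.854509234428406
8.9917 [ 0.5083 -0.1222  0.2159] [ 0.5082 -0.1229  0.2159] [ 0.6358 -0.2693 -3.4035] [ 0.2778  0.4441  0.227   2.141  -0.9025  0.8331  0.2457] 0.333817763809251 54.70057010650635
side 344 166 [[386.167  195.6279]] [[383.2316 216.0625]]
top 334 121 [[383.4307 161.3566]] [[365.5029 161.0192]]
```

View pics/pre.png

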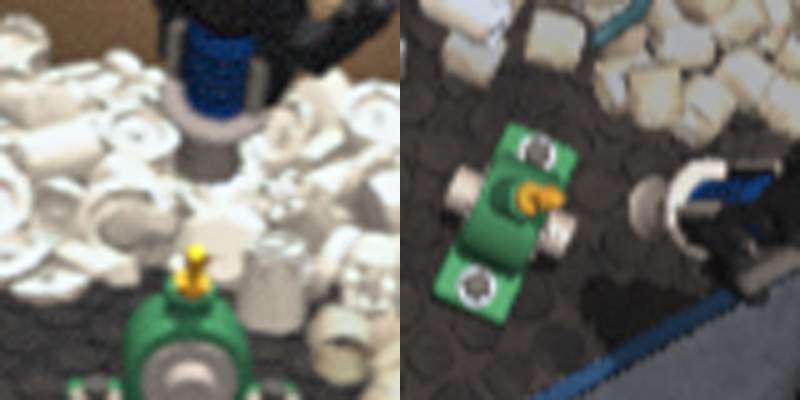

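```bash
cat >> h.py <<'E'
def rings(im,c,mouth,ax,u0,v0,s,col,L=((0,.016),(.04,.024),(.046,.024))):
    e1=np.cross(ax,[0,0,1]);e1/=np.linalg.norm(e1);e2=np.cross(ax,e1);t=np.linspace(0,2*np.pi,60)[:,None]
    for k,r in L:
        p=proj(c,mouth+ax*k+r*(np.cos(t)*e1+np.sin(t)*e2)); cv2.polylines(im,[((p-[u0,v0])*s).astype(int)],True,col,1)
def overlay(pre,mouth,ax,name,h=20,d=0):
    out=[]
    for c in CI:
        u,v=proj(c,mouth+ax*d)[0].astype(int); s=400//(2*h)
        im=cv2.resize(cv2.imread(f"pics/{c}{pre}.png")[v-h:v+h,u-h:u+h],None,fx=s,fy=s,interpolation=cv2.INTER_CUBIC)
        rings(im,c,mouth,ax,u-h,v-h,s,(0,0,255)); rings(im,c,tip,n,u-h,v-h,s,(255,0,255),((0,.004),(-.007,.007))); out.append(im)
    cv2.imwrite(f"pics/{name}.png",np.hstack(out))
E
python3 - <<'E'
from h import *
o=manip.observe(); Z=R.from_quat(np.roll(o["eef_rot"],-1)).as_matrix()[:,2]; print(Z,o["ee_pos"])
overlay(1,o["ee_pos"]+.048*Z,-Z,"ov1",20,.01)
E
```

```text
[ 0.2095  0.454  -0.866 ] [ 0.5082 -0.1225  0.2159]
```

View pics/ov1.png

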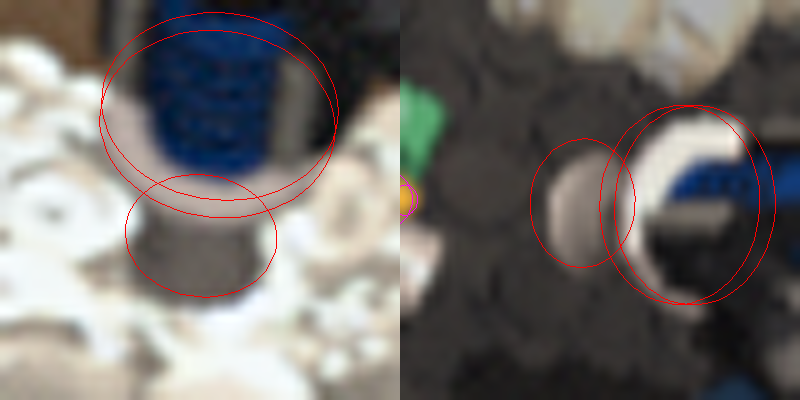

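```bash
python3 - <<'E'
from h import *
o=manip.observe(); Z=R.from_quat(np.roll(o["eef_rot"],-1)).as_matrix()[:,2]; m=o["ee_pos"]+.048*Z
for s,t in (((.1,.55),(1.7,.9)),((.1,.55),(1.5,1.1)),((.0,.5),(2,.7))):
    D=tri(proj("side",m)[0]+s,proj("top",m)[0]+t)
    d=D[0]-m; print(d*1000,D[1],"axial",d@n*1000,"lat",(d-n*(d@n))*1000)
E
```

```text
[-2.2684 -4.1549  0.8389] [-0.0683  0.0169  0.0322 -0.0767] axial 3.0880801719473148 lat [-1.6207 -2.7532 -1.8355]
[-2.3781 -3.8306  0.6484] [-0.1937  0.0478  0.0911 -0.2173] axial 2.7989460554574737 lat [-1.7911 -2.5602 -1.7755]
[-2.366  -4.6233  1.2741] [ 0.11   -0.0272 -0.0518  0.1235] axial 3.69811193201731 lat [-1.5905 -2.9448 -1.9285]
```

```bash
cat >> h.py <<'E'
lat=np.array([-1.68,-2.75,-1.85])/1e3; lat-=n*(lat@n)
def tcp(off): return tip-lat+n*(off+.045)   # mouth off above the tip
E
python3 - <<'E'
from h import *
manip.line_to(tcp(.012),v=.06); manip.sleep(.2); o=manip.observe(); print(o["time_s"],o["ee_pos"],tcp(.012),o["force"])
for c in CI: cv2.imwrite(f"pics/{c}2.png",viewer.get_image(c)[:,:,::-1])
overlay(2,tip+.012*n,n,"ov2",20,.0)
E
```

```text
10.625 [ 0.5248 -0.088   0.1564] [ 0.5247 -0.0879  0.1562] [ 0.6929 -0.2104 -2.6924]
```

View pics/ov2.png

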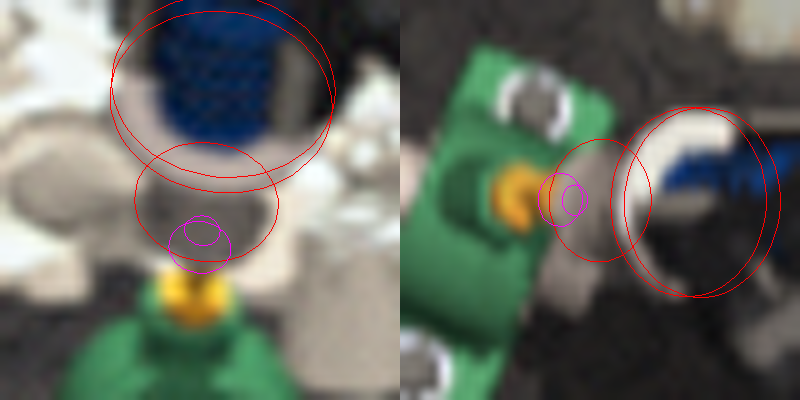

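The red rings for the expected mouth and flange now lie on the gun in both views. The side flange is centred at (222, 100), the top flange at (695, 200), and the nipple head is under the mouth. I'll push in small force-checked steps.

```bash
python3 - <<'E'
from h import *
import json
f0=np.mean([manip.observe()["force"] for _ in range(1)],axis=0); json.dump(f0.tolist(),open("f0.json","w"))
for off in np.r_[np.arange(.006,-.0205,-.003),np.arange(-.0205,-.0325,-.0015)]:
    manip.line_to(tcp(off),v=.03); o=manip.observe(); f=o["force"]-f0; a=f@n; l=f-a*n
    e=o["ee_pos"]-tcp(off)
    print(f"{off*1e3:.1f} t{o['time_s']:.2f} ax {a:.1f} lat {l} w {o['width']:.3f} err {e*1e3}")
    if a>13 or np.linalg.norm(l)>10: print("stop"); break
E
```

```text
6.0 t11.07 ax 0.8 lat [ 0.2202 -1.0819 -0.5137] w 0.339 err [-0.1154  0.1396 -0.2253]
3.0 t11.32 ax -0.3 lat [ 0.3498 -0.5456 -0.2013] w 0.335 err [-0.0396  0.0773 -0.1417]
0.0 t11.57 ax 0.8 lat [ 0.4458 -0.6983 -0.258 ] w 0.338 err [-0.0331  0.1219 -0.1006]
-3.0 t11.82 ax 0.4 lat [-0.0616  0.0475  0.01  ] w 0.339 err [-0.0458  0.1325 -0.1322]
-6.0 t12.07 ax 1.6 lat [-0.2907  0.1949  0.0318] w 0.334 err [-0.062   0.1047 -0.1391]
-9.0 t12.32 ax 0.9 lat [ 0.7051 -0.1912  0.0706] w 0.336 err [0.3742 0.0075 0.0214]
-12.0 t12.57 ax 0.2 lat [ 2.196  -0.4549  0.2934] w 0.338 err [ 0.3211 -0.0046 -0.0262]
-15.0 t12.82 ax -0.2 lat [ 2.9424 -0.1885  0.6138] w 0.335 err [0.34   0.1856 0.0183]
-18.0 t13.07 ax 1.8 lat [2.5004 1.5305 1.4077] w 0.334 err [-0.0095  0.4386 -0.1033]
-20.5 t13.32 ax -5.2 lat [3.9706 0.3083 1.1231] w 0.335 err [-0.0319  0.4924 -0.2952]
-22.0 t13.57 ax -4.3 lat [4.0696 0.0063 0.9888] w 0.338 err [ 0.0095  0.3499 -0.3044]
-23.5 t13.82 ax -2.1 lat [ 3.2406 -0.2451  0.6563] w 0.342 err [-0.0361  0.1355 -0.1374]
-25.0 t14.07 ax 0.2 lat [3.4897 0.0652 0.8793] w 0.337 err [ 0.0499 -0.0082  0.0037]
-26.5 t14.32 ax 11.3 lat [1.5958 2.0276 1.4491] w 0.335 err [-0.0377 -0.3425  0.4699]
-28.0 t14.57 ax 11.9 lat [1.7596 2.6846 1.8331] w 0.332 err [-0.0454 -0.4446  0.5732]
-29.5 t14.82 ax 13.7 lat [1.8114 1.8656 1.4164] w 0.336 err [-0.052  -0.4253  0.6228]
stop
```

```bash
python3 - <<'E'
from h import *
import json
f0=np.array(json.load(open("f0.json")))
for off in np.arange(-.031,-.0396,-.0015):
    manip.line_to(tcp(off),v=.03); manip.sleep(.15)
    f=np.mean([manip.observe()["force"] for _ in range(1)],axis=0)-f0; a=f@n; l=f-a*n; o=manip.observe(); e=o["ee_pos"]-tcp(off)
    print(f"{off*1e3:.1f} t{o['time_s']:.2f} ax {a:.1f} lat {l} w {o['width']:.3f} axial off {((o['ee_pos']-tip+lat)@n-.045)*1e3:.2f}")
    if a>16.8: print("stop"); break
fs=[]
for _ in range(6): manip.sleep(.05); fs.append((manip.observe()["force"]-f0)@n)
print(np.round(fs,1),np.mean(fs))
for c in CI: cv2.imwrite(f"pics/{c}3.png",viewer.get_image(c)[:,:,::-1])
overlay(3,tip-.027*n,n,"ov3",20,.03)
E
```

```text
-31.0 t15.22 ax 13.3 lat [1.9417 2.7092 1.8901] w 0.333 axial off -30.14
-32.5 t15.62 ax 14.5 lat [0.9886 2.1717 1.3776] w 0.334 axial off -31.60
-34.0 t16.02 ax 15.0 lat [0.857  2.2682 1.3963] w 0.337 axial off -33.06
-35.5 t16.43 ax 15.9 lat [1.437  1.4639 1.1152] w 0.341 axial off -34.49
-37.0 t16.82 ax 16.6 lat [0.4763 3.2907 1.84  ] w 0.337 axial off -35.94
-38.5 t17.23 ax 17.7 lat [0.6401 4.0966 2.3021] w 0.335 axial off -37.42
stop
[17.5 18.  17.1 17.  16.5 17.2] 17.207423565826943
```

View pics/ov3.png

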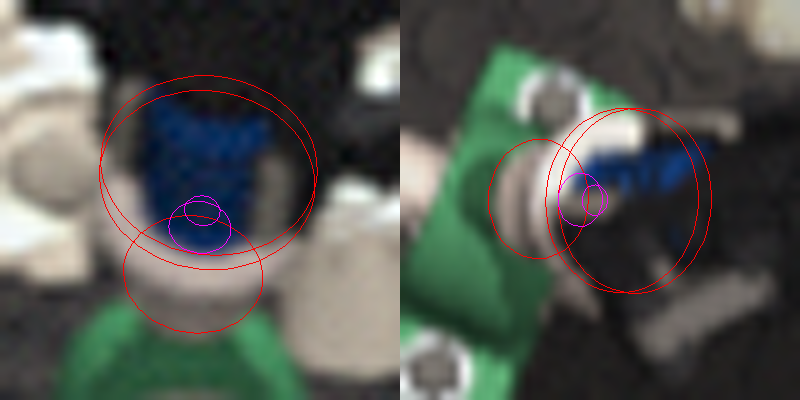

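The gun is home: the flange has moved down to the nose in both views and no red ring is visible. The spring reads about 17 N, which means the nose is in by about 11–12 mm. I'm handing in while still holding it there.

```bash
python3 - <<'E'
from h import *
import json
f0=np.array(json.load(open("f0.json"))); o=manip.observe(); print((o["force"]-f0)@n,o["width"],o["finger_force"],o["time_s"])
print(manip.hand_in())
E
```

```text
16.188255719007703 0.3367917307593196 55.98373532295227 17.625
the job is handed in; nothing more can be done
None
```

I handed the job in at 17.6 s with the gun snapped home on the nipple and still gripped against its spring. Its nose was about 11–12 mm into the barrel by force and travel (9.5 mm needed), with no red ring visible.

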